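# Check a trailer tyre with the pencil gauge from the tool case

## Robot

A 6-joint arm with a two-finger parallel gripper is mounted at the origin on the work surface. World frame = base frame: x ahead of the robot, y to its left, z up, the work surface at z = 0. Lengths are in mm, angles in rad, forces in N, time in s.
With the tool pointing down it reaches from about 350 to 775 mm from the base axis. Payload 7.3 kg.
Tool frame: the origin (TCP) lies on the centre line of the jaws, within the pads' length; the fingertips stand finger_overhang ahead of it and the grasp point (between the pads) lies 8 mm behind it (finger_overhang is the distance from the TCP to the fingertips, in mm); z points along the fingers, y is the line along which they close (so a half turn about z gives the same grasp; the last joint's range is limited). The gripper opens to 92 mm and grips with 3 to 60 N. Pads are 19 mm wide; open, the fingers measure 130 mm over their backs; the gripper's body (75 mm by 190 mm) begins 47 mm behind the grasp point.
Start: joints at [1.027, 0.342, 1.524, -0, 1.275, -0.146], TCP at [203.367, 484.031, 237.741] pointing down, gripper open.
Joint ranges: [-2.53, 2.53], [-0.77, 2.02], [0.04, 2.7], [-1, 4.14], [0.28, 2.66], [-3.11, 3.11]. Speed limits (rad/s): [2.57, 2.57, 3.14, 3.14, 3.14, 3.14].

## Interface

Orientations are given as [roll, pitch, yaw] about the fixed x, y, z axes, in that order (R = Rz(yaw) Ry(pitch) Rx(roll)).
In Python, from plant import get_obs, capture, close_job, finger_overhang gives the robot as it stands.
- The arm moves only by the shell command python3 -m inch 'ROWS'. ROWS is JSON, one flat list of numbers, 7 for each row, row after row: the turn, a rotation vector about the tool's x, y, z scaled (see below), then the shift along the tool's x, y, z scaled (see below), then the closure, from -1 (fully open) to 1 (shut). In form: [ax, ay, az, tx, ty, tz, gripper, ax, ay, az, tx, ty, tz, gripper, ...]. A call has 1 to 10 rows; each row shifts and turns the commanded pose from where the row before left it, along the tool's axes as they then stand; what a row does not reach is not made up. The controller multiplies each number of a shift by 0.8 m and each number of a turn by 1.5 rad. A row lasts 1/12 s, in which the tool goes at most 41.7 mm and 7.16 degrees, less where a joint would pass 70% of its speed; a pose out of reach is approached as far as the arm can. A call with a number of a shift or a turn outside -1 to 1 is refused whole. A call with a gripper value outside its range is refused whole. The fingers move at their own pace and stop on an object; the grip force is fixed at half the most. Time passes only in rows, so rows that do not move let the fingers close. It gives the time, the measured TCP pose, the force, the opening and the grip force at its end, in the units of the state.
- get_obs(): the state, without advancing time (a new reading comes with each control period).
- capture(name): name is "side" or "top"; returns a dict with "image" (480x640x3 uint8, red, green, blue), "mtx" (3x3 intrinsics, pixels), "pose" (4x4, takes a point from camera to world coordinates). Camera axes: x right, y up, looking along -z (the intrinsics and any distortion apply to the point x, -y, -z); pixel columns grow to the right and rows downward; lengths in mm; the calibration is good to about 2 mm. A picture is of the moment at which its call begins. There is no depth.
- close_job(): hands the job in; it is judged then, once.
The state is a dict: "time": time; "joint_positions": joint angles; "dq": joint speeds; "tau": joint torques, N m; "tool_pos": TCP position; "tcp_rot": TCP orientation; "contact_force": force on the tool from outside, world axes, zero at the start; "moment": the same for the moment, N m; "grip_width": finger opening in mm; "finger_force": force on a finger pad.
Only numpy, scipy, OpenCV 4.12 (cv2) and the standard library are available. Lean on these libraries where they do the work, as an engineer would, in place of code of your own. Each camera call takes 0.05 s, during which the arm holds its last target. There are 200 camera calls.

## Task

Pull the front of the bike tool case right down by its carrying handle, lift out the pencil tyre gauge (the slim all-metal stick) and, with the gauge in hand, push the front fully shut again. Then set the gauge's rubber foot squarely over the valve of the wheel lying on the bench and keep it pressed there with a light, steady push of about 5 newtons, gauge upright; finish while still holding it there, letting nothing go. Leave the other tools and things where they are.

Things in the scene. Friction and masses are not known exactly. Their poses are not given: they have to be found in the camera images.
- lid (a joint): hinge of the case's drop front, rad: 0 shut (upright), growing as its top comes out and down towards the robot, stop at 0.9 (52 degrees). The toggle latches are already undone; it may start up to 0.12 ajar. A stiff hinge (0.35 N m) keeps it wherever it is left: about 2 N at the handle opens it; about 4 N across the panel at the handle closes it (up to 6 N if pushed level from fully open)
- lid_hinge (a point): middle of the front's hinge line, 12 mm above the bench. y runs along the hinge line, z up the front panel to the handle; x, level when shut, points into the case; the axes turn with the front. The front is a black frame with clear window, 6 mm thick, 300 mm wide, 186 mm high above the hinge; a 74 mm deep flange along its upper edge is the top of the case and swings away with it
- case: bike tool case, grey plastic, fixed upright on the bench: 300 mm wide, 75 mm deep, 200 mm high; behind the drop front only a floor, two sides and a back wall (its inner face 70 mm behind the front). Origin on the bench under the middle of the front, x into the case, y along its width. Inside: three sockets at x 36 mm, y -75, 0 and 75 mm: 25 mm holes, floors 30 mm above the bench, mouths 63 mm
- lid_bar (a point): middle of the round bar of the carrying handle, a bow on the front's top edge in the plane of the panel: bar 16 mm thick, along the hinge line, 233 mm from it, 98 mm free between its uprights, 39 mm clear between bar and top flange. Fingertips can hook behind the bar from above or pinch it; to shut, the bar can be pushed from its outer side. Axes as for lid_hinge
- gauge_mid (a point): centre of the pencil tyre gauge, half-way up, z up the gauge. 155 mm long aluminium stick, 60 g: foot 22 mm in diameter and 28 mm long with flat rubber face, then a slim round barrel 13 mm thick, a 15 mm cap on the last 5 mm. Stands foot down in any one of the case's three sockets, top 185 mm above the bench; lifts straight up (35 mm) when the front is down; best gripped in its top 40 mm
- gauge_foot (a point): centre of the gauge's flat rubber foot face, the face that goes on the valve, 77.5 mm below gauge_mid along its axis; z runs up the gauge
- gauge: the same gauge, origin at the centre of the rubber foot face, z up the gauge
- wheel: 12-inch bike-trailer wheel lying flat and steady on the bench: black tyre 310 mm over all and 52 mm high, moulded rim with five spokes. Origin on the bench under its hub; its x axis points from the hub to the valve
- valve: the wheel's tyre valve, which is bent so that it points straight up inside the rim, 78 mm from the hub axis: brass stem end 8 mm in diameter, origin at the centre of its top (mouth), 68 mm above the bench, 16 mm above the tyre; z up. It is backed by the soft tube and sinks straight down when pressed, 1 mm for each 1.2 N, 12 mm at most, and springs back
- mallet: bystander: small mallet with rubber-tipped head, 240 mm, lying on the bench, origin under its middle
- pump: bystander: blue plastic hand pump, 255 mm, lying on the bench, origin under its middle
- tyre_lever: bystander: steel tyre lever, 145 x 18 x 15 mm, lying on the bench, origin under its middle
- bottle_cage: bystander: aluminium wire bottle cage, 155 x 85 x 75 mm, lying on its back on the bench, origin under its middle
- patch_tin: bystander: flat aluminium tin, 87 x 57 x 21 mm, origin under its middle
- bottle_mid (a point): bystander: white drinking bottle, 72 mm in diameter, 190 mm high, standing; this point is its centre
- driver_mid (a point): bystander: nipple driver standing in another socket of the case, 140 mm long, steel socket end down, fat black handle 28 mm in diameter up; this point is its centre
- oil_tube_mid (a point): bystander: chain-oil tube standing in the remaining socket, 113 mm high, white, 22 mm in diameter, with a black pointed nozzle; this point is its centre

How it is judged (in metres and radians):
On the way, in this order (a step that is already met when the one before it is completed fails the run):
1. the case's front is pulled right down, to within a few degrees of its stop (value of joint lid above 0.8 rad), for 0.2 s.
2. the gauge is in the fingers, lifted clear of its socket, while the front is down (contact force between the fingers and gauge above 1 N and height (world z) of gauge_foot above 0.075 m and value of joint lid above 0.6 rad), for 0.2 s.
3. the front is pushed fully shut with the gauge still in the fingers (value of joint lid below 0.05 rad and contact force between the fingers and gauge above 1 N and height (world z) of gauge_foot above 0.01 m), for 0.1 s.
At the end, for the whole second after the job is handed in: The case's front is shut (within 0.06 rad). The gauge is gripped in the fingers, at rest and upright within 8 degrees, its foot centre within 6 mm of the valve's centre so that the rubber covers the whole valve mouth, pressing on the valve with 2 to 11 N, all through the last second (value of joint lid below 0.06 rad and contact force between the fingers and gauge above 1 N and horizontal distance between gauge_foot and valve below 0.006 m and angle between gauge_foot's own z axis and vertical below 0.14 rad and contact force between gauge and valve between 2 and 11 N and linear speed of gauge below 0.01 m/s); the arm keeps its last pose, push and grip.
It fails at once if another thing (mallet, pump, lever, cage, tin, bottle, or a tool in the case) is moved more than 25 mm (distance of any of mallet, pump, tyre_lever, bottle_cage, patch_tin, bottle_mid, driver_mid, oil_tube_mid from where it was at the start of the episode above 0.025 m).
It fails at once if the gauge is jammed on the valve with more than 25 N (contact force between gauge and valve above 25 N).
It fails at once if the gauge is dropped on the bench (height (world z) of gauge_mid below 0.02 m).
It also fails if it takes over 67 s, if anything falls off the work surface, if the arm or the gripper's body presses on something with over 40 N, if the wrist force passes 120 N, or if a joint passes its speed limit or range.

## Working session

There is one attempt and no reset: what is moved stays moved. The work goes in short steps, Python scripts to look and compute and a shell command to move; the robot and the scene stay as the last step left them, time stands still between calls to the robot, and variables do not carry over. Pictures are saved under pics/ and viewed, at most 10 in all, crops included, and the job is handed in when it is done.

```bash
mkdir -p pics; ls; python3 - <<'E'
from plant import *
import cv2
print(finger_overhang if not callable(finger_overhang) else finger_overhang())
o=get_obs();print({k:(v if not hasattr(v,'round') else v) for k,v in o.items()})
for n in("side","top"):
    c=capture(n);cv2.imwrite(f"pics/{n}0.png",c["image"][:,:,::-1]);print(n,c["mtx"],c["pose"],[k for k in c])
E
```

```text
pics
11.0
{'time': 0.0, 'joint_positions': array([ 1.02699794e+00,  3.42741570e-01,  1.52499140e+00, -1.49749890e-05,
        1.27540486e+00, -1.45995418e-01]), 'dq': array([ 1.23088945e-03, -1.33911125e-03, -7.23812617e-04, -5.46782400e-05,
       -3.79540669e-04, -7.90725587e-04]), 'tau': array([-1.27843330e-03, -4.31239164e+01, -2.44216543e+01,  7.17010559e-02,
        5.58729633e-02, -1.11379027e-04]), 'tool_pos': array([203.16371792, 483.68306689, 237.044112  ]), 'tcp_rot': array([-3.14006184e+00, -2.10620191e-04,  2.74379389e+00]), 'contact_force': array([ 0.01330138, -1.03447991,  1.0334982 ]), 'moment': array([-0.01006267,  0.01936908,  0.0172614 ]), 'finger_force': 0.0, 'grip_width': 91.6296784952909}
side [[433.04173107   0.         320.83116192]
 [  0.         433.04173107 247.65779936]
 [  0.           0.           1.        ]] [[ 9.95404495e-01  5.48067395e-02 -7.85246027e-02  4.43539590e+02]
 [-9.56133136e-02  5.23535256e-01 -8.46622070e-01 -1.16511580e+03]
 [-5.29019726e-03  8.50239412e-01  5.26369601e-01  8.79672442e+02]
 [ 0.00000000e+00  0.00000000e+00  0.00000000e+00  1.00000000e+00]] ['image', 'mtx', 'pose']
top [[439.15487537   0.         312.66653026]
 [  0.         439.15487537 235.10825855]
 [  0.           0.           1.        ]] [[-2.64448266e-02  9.95005499e-01 -9.62534613e-02  4.34579270e+02]
 [-9.99543446e-01 -2.77267758e-02 -1.20051919e-02 -1.17244808e+01]
 [-1.46140301e-02  9.58920412e-02  9.95284455e-01  1.27616594e+03]
 [ 0.00000000e+00  0.00000000e+00  0.00000000e+00  1.00000000e+00]] ['image', 'mtx', 'pose']
```

View pics/side0.png

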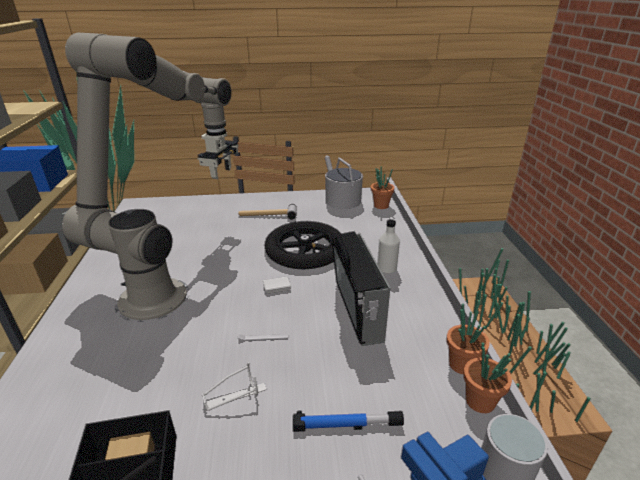

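View pics/top0.png

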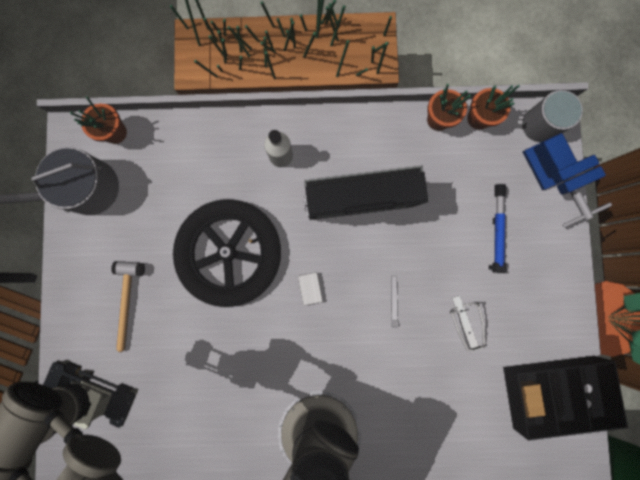

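The side view shows the case at about (360,285), with the handle facing away from the camera or hidden, and the wheel at (305,243). In the top view the case top runs (306,180)-(425,168)-(428,203)-(310,218), the wheel hub is at (227,252) and the valve is near (252,238). I'll zoom in on these.

```bash
python3 - <<'E'
import cv2,numpy as np
s=cv2.imread("pics/side0.png");t=cv2.imread("pics/top0.png")
a=cv2.resize(s[210:360,255:410],(400,387),interpolation=cv2.INTER_CUBIC)
b=cv2.resize(t[155:230,295:440],(800,414),interpolation=cv2.INTER_CUBIC)
c=cv2.resize(t[195:310,170:285],(387,387),interpolation=cv2.INTER_CUBIC)
g=lambda i:(255*(i/255.)**.6).astype('uint8')
top=np.hstack([a,c,np.zeros((387,13,3),np.uint8)])
out=np.vstack([top,b]);out=cv2.resize(out,(580,580));
cv2.imwrite("pics/z0.png",g(np.vstack([top,b[:213]*0])[:387]));cv2.imwrite("pics/z1.png",g(b))
E
```

```text
(no output)
```

View pics/z0.png

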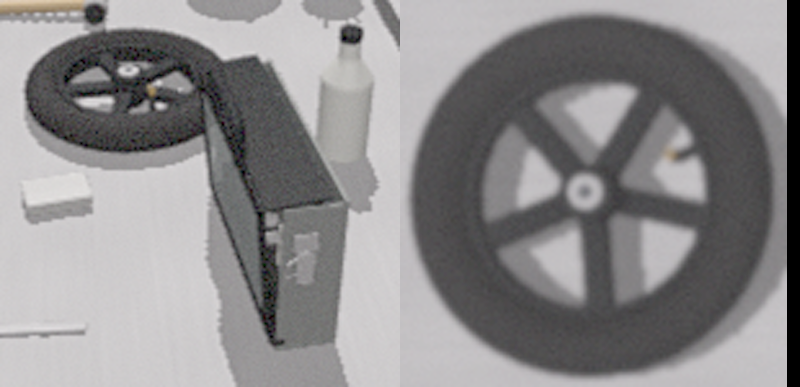

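View pics/z1.png

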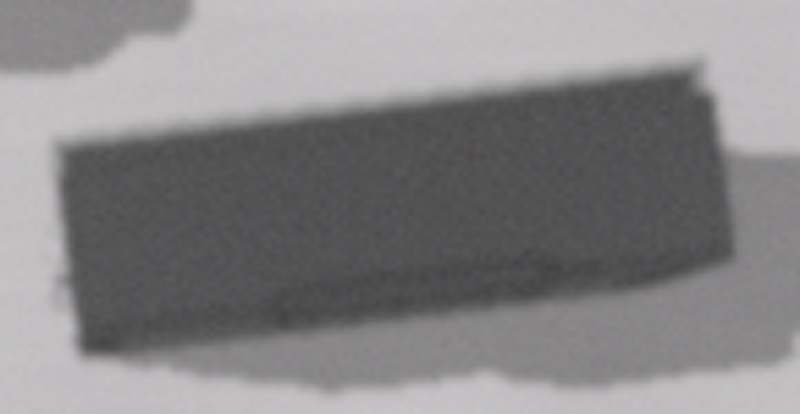

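```bash
cat > h.py <<'E'
import numpy as np
from plant import capture,get_obs
import json,os
C={"side":None,"top":None}
def cal(n):
    if C[n] is None:
        f=f"cal_{n}.json"
        if not os.path.exists(f):
            c=capture(n);json.dump({"mtx":c["mtx"].tolist(),"pose":c["pose"].tolist()},open(f,"w"))
        d=json.load(open(f));C[n]=(np.array(d["mtx"]),np.array(d["pose"]))
    return C[n]
def ray(n,uv):
    K,P=cal(n);p=np.linalg.inv(K)@np.array([uv[0],uv[1],1.])
    d=P[:3,:3]@(p*[1,-1,-1]);return P[:3,3],d/np.linalg.norm(d)
def onz(n,uv,z):
    o,d=ray(n,uv);return o+d*(z-o[2])/d[2]
def tri(a,b):
    (o1,d1),(o2,d2)=ray("side",a),ray("top",b)
    s=np.linalg.lstsq(np.c_[d1,-d2],o2-o1,rcond=None)[0]
    p,q=o1+d1*s[0],o2+d2*s[1];return (p+q)/2,np.linalg.norm(p-q)
def proj(n,X):
    K,P=cal(n);p=P[:3,:3].T@(np.array(X)-P[:3,3])*[1,-1,-1];p=K@p;return p[:2]/p[2]
E
python3 - <<'E'
from h import *
np.set_printoptions(precision=1,suppress=True)
import cv2
for n in C:cal(n)
t=cv2.imread("pics/top0.png").astype(int);s=cv2.imread("pics/side0.png").astype(int)
def brass(im,x0,x1,y0,y1):
    r=im[y0:y1,x0:x1];w=np.clip(r[...,2]-r[...,0]-25,0,None);ys,xs=np.mgrid[y0:y1,x0:x1]
    return (xs*w).sum()/w.sum(),(ys*w).sum()/w.sum(),w.max(),(w>0).sum()
b=brass(t,240,262,230,250);a=brass(s,300,330,235,255);print(b,a)
print("valve",tri(a[:2],b[:2]),onz("top",b,68))
# tyre: circle from mask
g=t.sum(2)<330
for uv in[(306.2,181.8),(421.9,167.3)]:print("back top",onz("top",uv,200))
f=lambda x,y:(295+x/5.517,155+y/5.517)
print("flangefront/barends", onz("top",f(735,258),200),onz("top",f(80,352),200),onz("top",f(285,310),245),onz("top",f(555,275),245))
print("side bottom front right",onz("side",(255+277/2.58,210+343/2.58),0),onz("side",(255+333/2.58,210+338/2.58),0))
print("side top back right",onz("side",(255+347/2.58,210+205/2.58),200))
print("hub",onz("top",(170+(585-400)/3.365,195+190/3.365),40))
E
```

```text
(np.float64(249.95890410958904), np.float64(240.57534246575344), np.int64(15), np.int64(9)) (np.float64(313.24), np.float64(244.668), np.int64(44), np.int64(10))
valve (array([541.1, 178.1,  59.2]), np.float64(1.405087054208368)) [541.1 176.7  68. ]
back top [672.5  13.8 200. ]
back top [ 700.6 -275.2  200. ]
flangefront/barends [ 613.4 -286.4  200. ] [579.3   8.  200. ] [589.  -81.3 245. ] [ 600.8 -197.5  245. ]
side bottom front right [ 643.1 -275.2    0. ] [ 706.1 -273.8    0. ]
side top back right [ 701.3 -294.   200. ]
hub [514.6 252.2  40. ]
```

```bash
python3 -m inch '[0,0,0.08,0,0,-0.016,-1, 0,0,0.08,0,0,-0.016,-1, 0,0,0.08,0,0,-0.016,-1, 0,0,0.08,0,0,-0.016,-1, 0,0,0.08,0,0,-0.016,-1, 0,0,0.08,0,0,-0.016,-1, 0,0,0.08,0,0,-0.016,-1, 0,0,0.08,0,0,-0.016,-1, 0,0,0.08,0,0,0,-1]'; python3 -m inch '[0,0,0,-0.044,0.022,0,-1, 0,0,0,-0.044,0.022,0,-1, 0,0,0,-0.044,0.022,0,-1, 0,0,0,-0.044,0.022,0,-1, 0,0,0,-0.044,0.022,0,-1, 0,0,0,-0.044,0.022,0,-1, 0,0,0,-0.044,0.022,0,-1, 0,0,0,-0.044,0.022,0,-1, 0,0,0,-0.044,0.022,0,-1, 0,0,0,-0.044,0.022,0,-1]'; python3 - <<'E'
from h import *
np.set_printoptions(precision=3,suppress=True)
o=get_obs();print(o["time"],o["tool_pos"],o["tcp_rot"],o["joint_positions"])
E
```

```text
time: 0.95
tool_pos: [203.7, 484.7, 342.6]
tcp_rot: [3.139, -0.003, 1.658]
contact_force: [-0.4, -0.1, 0.3]
grip_width: 91.6
finger_force: 0.0
time: 1.78
tool_pos: [411.8, 148.1, 340.2]
tcp_rot: [3.141, -0.0, 1.664]
contact_force: [2.1, 0.9, 0.4]
grip_width: 92.1
finger_force: 0.0
1.7833 [411.78  148.055 340.196] [ 3.141 -0.     1.664] [0.17  0.112 1.544 0.    1.485 0.077]
```

```bash
python3 -m inch '[0,0,0,-0.0425,0.0214,0,-1, 0,0,0,-0.0425,0.0214,0,-1, 0,0,0,-0.0425,0.0214,0,-1, 0,0,0,-0.0425,0.0214,0,-1, 0,0,0,-0.0425,0.0214,0,-1, 0,0,0,-0.0425,0.0214,0,-1, 0,0,0,-0.0425,0.0214,0,-1, 0,0,0,-0.0425,0.0214,0,-1, 0,0,0,-0.0425,0.0214,0,-1,0,0,0,0,0,0.03,-1]'; python3 - <<'E'
from h import *
import cv2
o=get_obs();print(o["tool_pos"],o["tcp_rot"])
s=capture("side")["image"][:,:,::-1];cv2.imwrite("pics/side1.png",s)
cv2.imwrite("pics/s1c.png",cv2.resize((255*(s[190:370,270:430]/255.)**.6).astype('uint8'),(533,600),interpolation=cv2.INTER_CUBIC))
E
```

```text
time: 2.62
tool_pos: [597.3, -147.3, 318.8]
tcp_rot: [3.133, 0.006, 1.659]
contact_force: [0.7, -0.7, -0.4]
grip_width: 91.9
finger_force: 0.0
[ 597.33280929 -147.28321455  318.79659283] [3.13310556 0.00615515 1.65886649]
```

View pics/s1c.png

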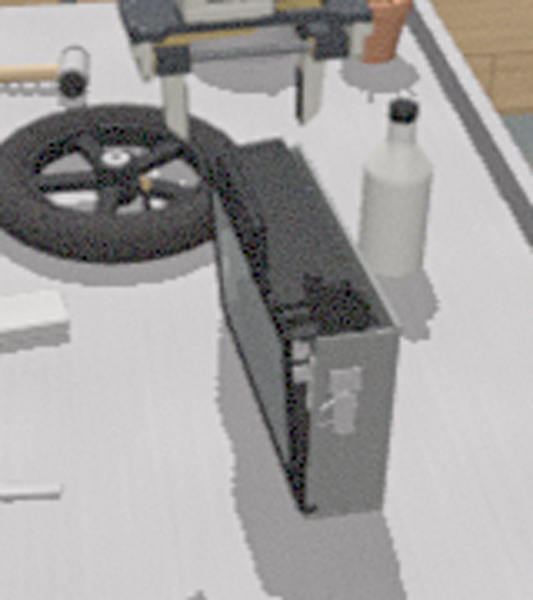

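The picture shows the fingers (tips at crop (178,135) and (310,115)) straddling the handle bow, which runs (218,185) to (262,260). I'll descend and close.

```bash
python3 -m inch '[0,0,0,0,0,0.034,-1,0,0,0,0,0,0.034,-1,0,0,0,0,0,0.034,-1,0,0,0,0,0,0,-1,0,0,0,0,0,0,1,0,0,0,0,0,0,1,0,0,0,0,0,0,1,0,0,0,0,0,0,1,0,0,0,0,0,0,1,0,0,0,0,0,0,1]';python3 -m inch '[0,0,0,0,0,0,1,0,0,0,0,0,0,1,0,0,0,0,0,0,1,0,0,0,0,0,0,1]'
```

```text
time: 3.5
tool_pos: [593.4, -140.5, 235.4]
tcp_rot: [3.14, 0.001, 1.664]
contact_force: [-0.4, -0.4, 0.2]
grip_width: 56.4
finger_force: 0.0
time: 3.83
tool_pos: [593.1, -140.5, 234.5]
tcp_rot: [-3.142, -0.0, 1.664]
contact_force: [0.7, -0.8, 0.1]
grip_width: 29.3
finger_force: 0.0
```

```bash
python3 -m inch '[0,0,0,0,0,0,1,0,0,0,0,0,0,1,0,0,0,0,0,0,1,0,0,0,0,0,0,1,0,0,0,0,0,0,1]'; python3 - <<'E'
from h import *
np.set_printoptions(precision=1,suppress=True)
# arc of the bar from current a0 to 0.9 in tool coords (y=case x, z down), r=233, hinge at (hx,12)
for a0 in(0.05,0.08,0.11):
    a=np.linspace(a0,0.92,10);p=233*np.c_[-np.sin(a),-np.cos(a)]
    print(a0,(np.diff(p,axis=0)/800*1e4).round(0).tolist())
E
```

```text
time: 4.25
tool_pos: [593.2, -140.5, 234.4]
tcp_rot: [3.141, -0.0, 1.664]
contact_force: [2.0, -0.5, -1.5]
grip_width: 15.3
finger_force: 30.0
0.05 [[-280.0, 28.0], [-276.0, 55.0], [-270.0, 81.0], [-260.0, 107.0], [-249.0, 131.0], [-235.0, 155.0], [-219.0, 177.0], [-201.0, 197.0], [-181.0, 215.0]]
0.08 [[-270.0, 34.0], [-265.0, 59.0], [-259.0, 84.0], [-250.0, 107.0], [-238.0, 130.0], [-225.0, 152.0], [-210.0, 172.0], [-193.0, 191.0], [-175.0, 208.0]]
0.11 [[-259.0, 40.0], [-254.0, 64.0], [-247.0, 86.0], [-239.0, 108.0], [-228.0, 129.0], [-216.0, 149.0], [-201.0, 168.0], [-185.0, 185.0], [-168.0, 201.0]]
```

```bash
python3 -m inch '[0,0,0,0,-0.0135,0.0015,1,0,0,0,0,-0.0135,0.002,1,0,0,0,0,-0.0135,0.0025,1,0,0,0,0,-0.013,0.0032,1,0,0,0,0,-0.013,0.004,1,0,0,0,0,-0.013,0.0045,1,0,0,0,0,0,0,1]'
```

```text
time: 4.83
tool_pos: [528.4, -146.7, 219.2]
tcp_rot: [-3.14, -0.0, 1.663]
contact_force: [2.2, -2.5, -9.5]
grip_width: 15.2
finger_force: 30.0
```

```bash
python3 -m inch '[0,0,0,0,-0.0185,0.011,1,0,0,0,0,-0.018,0.0095,1,0,0,0,0,-0.017,0.0105,1,0,0,0,0,-0.0165,0.0115,1,0,0,0,0,-0.016,0.0125,1,0,0,0,0,-0.015,0.0135,1,0,0,0,0,-0.014,0.0145,1,0,0,0,0,0,0,1,0,0,0,0,0,0,1]'
```

```text
time: 5.58
tool_pos: [439.4, -155.2, 153.6]
tcp_rot: [3.139, 0.0, 1.663]
contact_force: [7.1, 0.0, -10.1]
grip_width: 15.0
finger_force: 30.0
```

```bash
python3 -m inch '[0,0,0,0,-0.0035,0.005,1,0,0,0,0,-0.0035,0.005,1,0,0,0,0,0,0,1,0,0,0,0,0,0,1,0,0,0,0,0,0,1]';python3 - <<'E'
from h import *
import cv2
for n in C:
    s=capture(n)["image"][:,:,::-1];cv2.imwrite(f"pics/{n}2.png",s)
    if n=="side":a=s[200:360,260:420]
    else:b=s[150:270,290:450]
a=cv2.resize(a,(400,400),interpolation=cv2.INTER_CUBIC);b=cv2.resize(b,(400,300),interpolation=cv2.INTER_CUBIC)
out=np.zeros((400,800,3),np.uint8);out[:,:400]=a;out[:300,400:]=b
cv2.imwrite("pics/z2.png",(255*(out/255.)**.6).astype('uint8'))
E
```

```text
time: 6.0
tool_pos: [438.2, -156.2, 150.4]
tcp_rot: [3.128, 0.005, 1.663]
contact_force: [9.2, 7.4, 21.7]
grip_width: 14.9
finger_force: 30.0
```

View pics/z2.png

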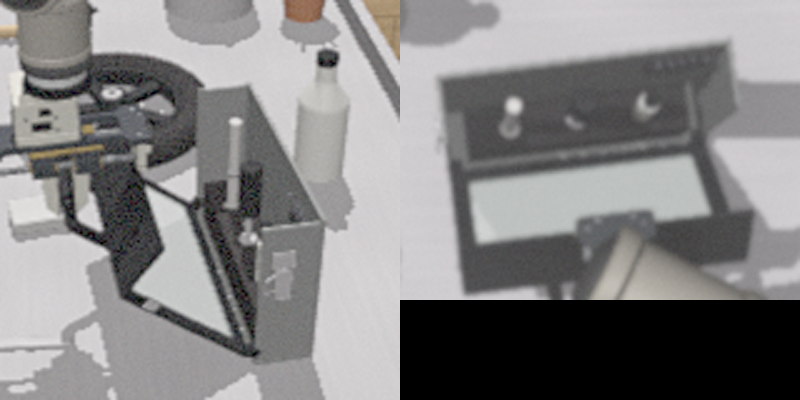

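The front is fully down, at the stop. The gauge is in the left (+y) socket, its top at side crop (237,122) and top crop (514,105). The driver stands in the middle and the oil tube on the right.

```bash
python3 -m inch '[0,0,0,0,0,-0.002,0.35,0,0,0,0,0,0,0.35,0,0,0,0,0,0,0.35,0,0,0,0,0,0,0.35,0,0,0,0,0,-0.04,0.35,0,0,0,0,0,-0.045,0.35,0,0,0,0,0,-0.045,0.35,0,0,0,0,0,0,0.35]';python3 - <<'E'
from h import *
np.set_printoptions(precision=1,suppress=True)
import cv2
t=cv2.imread("pics/top2.png").astype(int);s=cv2.imread("pics/side2.png").astype(int)
def cen(im,x0,x1,y0,y1,th):
    w=np.clip(im[y0:y1,x0:x1].sum(2)-th,0,None);ys,xs=np.mgrid[y0:y1,x0:x1]
    return np.array([(xs*w).sum()/w.sum(),(ys*w).sum()/w.sum()]),(w>0).sum()
print(t[186:200,328:343].sum(2)); print(s[243:262,348:362].sum(2))
b,nb=cen(t,330,341,186,198,480);print(b,nb,onz("top",b,185))
print(onz("side",(354.5,248.8),185))
print(tri((354.5,248.8),b))
E
```

```text
time: 6.77
tool_pos: [434.9, -156.8, 257.5]
tcp_rot: [3.133, 0.006, 1.664]
contact_force: [0.9, -1.5, -0.5]
grip_width: 29.5
finger_force: 0.0
[[136 138 130 142 135 130 140 135 132 137 133 138 135 133 130]
 [137 136 132 137 142 140 153 148 144 133 127 135 134 136 131]
 [140 135 132 132 154 194 233 238 217 180 150 129 125 136 135]
 [135 132 136 146 195 301 372 405 364 291 206 146 125 137 128]
 [133 127 131 158 261 420 519 539 507 427 297 172 129 124 128]
 [128 125 123 173 318 499 578 594 581 512 361 199 122 116 118]
 [125 114 125 177 338 513 590 612 601 542 374 204 132 122 124]
 [110 109 111 169 317 476 562 590 579 500 337 191 132 126 127]
 [106 107 104 149 255 401 478 513 491 404 267 156 131 119 124]
 [114 113 120 145 214 291 345 374 363 282 179 142 123 123 125]
 [106 106 117 149 201 247 245 247 233 179 132 122 119 122 120]
 [112 106 120 174 224 236 215 203 184 149 114 104 112 118 110]
 [114 134 155 207 228 227 216 206 177 159 131 109 115 118 112]
 [117 143 198 238 237 221 204 206 201 172 129 110 106 107 107]]
[[208 225 211 228 214 227 228 212 209 228 180 157 158 166]
 [224 224 237 2
[... 464 characters left out ...]
29 225 217 310 348 356 315 247 222 180 141 160 165]
 [229 227 211 230 308 345 350 321 260 207 189 158 163 162]
 [223 214 213 216 310 343 365 307 238 214 181 165 148 140]
 [231 219 229 240 332 365 354 300 233 203 166 154 139 146]
 [224 200 224 232 300 353 342 293 236 196 173 173 154 164]
 [231 210 229 218 315 354 351 298 243 211 169 151 165 167]
 [216 204 209 220 323 345 357 282 229 223 183 163 153 156]
 [218 222 218 225 326 351 358 287 240 220 177 160 161 148]
 [223 232 211 234 327 356 348 290 235 204 175 142 153 152]
 [232 226 218 245 319 362 354 281 218 199 160 149 155 185]]
[335.1 191.8] 19 [648. -58. 185.]
[648.1 -65.  185. ]
(array([649.1, -58.2, 180.7]), np.float64(0.5214747838333907))
```

```bash
python3 -m inch '[0,0,0.08,0,0,0,0.13,0,0,0.08,0,0,0,0.13,0,0,0.08,0,0,0,0.13,0,0,0.08,0,0,0,0.13,0,0,0.08,0,0,0,0.13,0,0,0.08,0,0,0,0.13,0,0,0.08,0,0,0,0.13,0,0,0.08,0,0,0,0.13,0,0,0.08,0,0,0,0.13,0,0,0.08,0,0,0,0.13]' >/dev/null; python3 -m inch '[0,0,0.08,0,0,0,0.13,0,0,0.08,0,0,0,0.13,0,0,0.08,0,0,0,0.13,0,0,0,0.046,-0.016,0,0.13,0,0,0,0.046,-0.016,0,0.13,0,0,0,0.046,-0.016,0,0.13,0,0,0,0.046,-0.016,0,0.13,0,0,0,0.046,-0.016,0,0.13,0,0,0,0.046,-0.016,0,0.13,0,0,0,0,0,0,0.13]';python3 -m inch '[0,0,0,0,0,0,0.13,0,0,0,0,0,0,0.13]'
```

```text
time: 8.43
tool_pos: [648.3, -52.9, 248.0]
tcp_rot: [-3.139, 0.001, 0.107]
contact_force: [-1.2, 0.3, -1.3]
grip_width: 40.1
finger_force: 0.0
time: 8.6
tool_pos: [643.5, -56.3, 250.3]
tcp_rot: [-3.141, 0.003, 0.104]
contact_force: [-0.0, 0.2, 0.3]
grip_width: 39.9
finger_force: 0.0
```

```bash
python3 -m inch '[0,0,0,0.0053,0.0033,0,0.13,0,0,0,0,0,0.024,0.13,0,0,0,0,0,0.024,0.13,0,0,0,0,0,0.024,0.13,0,0,0,0,0,0.024,0.13,0,0,0,0,0,0.019,0.13,0,0,0,0,0,0,0.13,0,0,0,0,0,0,0.13]';python3 -m inch '[0,0,0,0,0,0,1,0,0,0,0,0,0,1,0,0,0,0,0,0,1,0,0,0,0,0,0,1,0,0,0,0,0,0,1,0,0,0,0,0,0,1,0,0,0,0,0,0,1,0,0,0,0,0,0,1]'
```

```text
time: 9.27
tool_pos: [648.1, -59.2, 159.9]
tcp_rot: [-3.141, 0.001, 0.103]
contact_force: [-0.0, 0.5, 0.2]
grip_width: 40.0
finger_force: 0.0
time: 9.93
tool_pos: [649.2, -58.4, 160.3]
tcp_rot: [3.141, -0.001, 0.104]
contact_force: [-0.0, -0.3, 4.4]
grip_width: 12.8
finger_force: 30.0
```

```bash
python3 -m inch '[0,0,0,0,0,-0.012,1,0,0,0,0,0,-0.018,1,0,0,0,0,0,-0.024,1,0,0,0,0,0,-0.03,1,0,0,0,0,0,-0.03,1,0,0,0,0,0,-0.03,1,0,0,0,0,0,-0.03,1,0,0,0,0,0,-0.03,1,0,0,0,0,0,-0.024,1,0,0,0,0,0,0,1]'; python3 - <<'E'
from h import *
import cv2
for n in C:
    s=capture(n)["image"][:,:,::-1];cv2.imwrite(f"pics/{n}3.png",s)
    if n=="side":a=s[140:340,240:440]
    else:b=s[120:270,260:460]
a=cv2.resize(a,(400,400),interpolation=cv2.INTER_CUBIC);b=cv2.resize(b,(400,300),interpolation=cv2.INTER_CUBIC)
out=np.zeros((400,800,3),np.uint8);out[:,:400]=a;out[:300,400:]=b
cv2.imwrite("pics/z3.png",(255*(out/255.)**.6).astype('uint8'))
E
```

```text
time: 10.77
tool_pos: [649.7, -58.5, 346.9]
tcp_rot: [3.139, -0.007, 0.104]
contact_force: [0.1, -0.3, -0.2]
grip_width: 12.7
finger_force: 30.0
```

View pics/z3.png

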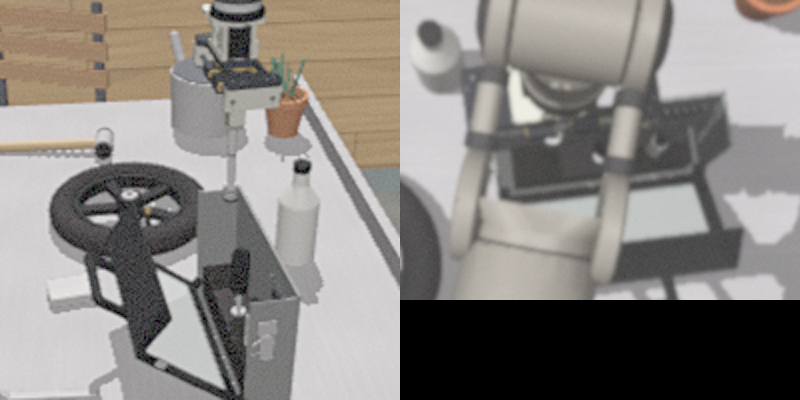

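The gauge is held upright and clear of its socket (foot at side crop (231,195)), the front is still down, and the other tools are undisturbed. Next I'll carry it over the front to the robot side of the bar and turn the wrist.

```bash
python3 -m inch '[0,0,0,-0.03,0.008,0,1,0,0,0,-0.043,0.0117,0,1,0,0,0,-0.043,0.0117,0,1,0,0,0,-0.043,0.0117,0,1,0,0,0,-0.043,0.0117,0,1,0,0,0,-0.043,0.0117,0,1,0,0,0,-0.043,0.0117,0,1,0,0,0,-0.043,0.0117,0,1,0,0,0,-0.02,0.005,0,1,0,0,0,0,0,0,1]';python3 -m inch '[0,0,-0.08,0,0,0,1,0,0,-0.08,0,0,0,1,0,0,-0.08,0,0,0,1,0,0,-0.08,0,0,0,1,0,0,-0.08,0,0,0,1,0,0,-0.08,0,0,0,1,0,0,-0.08,0,0,0,1,0,0,-0.08,0,0,0,1,0,0,-0.08,0,0,0,1,0,0,-0.08,0,0,0,1]';python3 -m inch '[0,0,-0.08,0,0,0,1,0,0,-0.08,0,0,0,1,0,0,-0.08,0,0,0,1,0,0,0,0,0,0,1,0,0,0,0,0,0,1]'
```

```text
time: 11.7
tool_pos: [374.2, -163.2, 340.8]
tcp_rot: [-3.14, 0.003, 0.101]
contact_force: [0.1, 0.1, 0.0]
grip_width: 12.6
finger_force: 30.0
time: 12.53
tool_pos: [377.8, -162.3, 340.5]
tcp_rot: [-3.139, -0.001, 1.31]
contact_force: [-0.3, 0.2, -0.7]
grip_width: 12.9
finger_force: 30.0
time: 12.95
tool_pos: [377.6, -162.5, 340.9]
tcp_rot: [-3.14, -0.002, 1.661]
contact_force: [-0.0, -0.1, -0.7]
grip_width: 12.8
finger_force: 30.0
```

```bash
python3 -m inch '[0,0,0,0,0,0.03,1,0,0,0,0,0,0.03,1,0,0,0,0,0,0.03,1,0,0,0,0,0,0.03,1,0,0,0,0,0,0.03,1,0,0,0,0,0,0.03,1,0,0,0,0,0,0.03,1,0,0,0,0,0,0.02,1,0,0,0,0,0,0,1]';python3 -m inch '[0,0,0,0,0.01,0,1,0,0,0,0,0.01,0,1,0,0,0,0,0.01,0,1,0,0,0,0,0,0,1]'
```

```text
time: 13.7
tool_pos: [375.7, -161.6, 154.8]
tcp_rot: [-3.136, -0.005, 1.66]
contact_force: [-0.4, 0.5, -1.3]
grip_width: 12.7
finger_force: 30.0
time: 14.03
tool_pos: [403.7, -161.2, 159.1]
tcp_rot: [3.138, 0.002, 1.664]
contact_force: [-0.1, 0.0, -1.2]
grip_width: 13.3
finger_force: 30.0
```

```bash
python3 -m inch '[0,0,0,0,0.012,-0.013,1,0,0,0,0,0.013,-0.013,1,0,0,0,0,0.014,-0.012,1,0,0,0,0,0.0145,-0.0115,1,0,0,0,0,0.015,-0.0105,1,0,0,0,0,0.016,-0.0095,1,0,0,0,0,0.0165,-0.0085,1,0,0,0,0,0.017,-0.0075,1,0,0,0,0,0,0,1]'
```

```text
time: 14.78
tool_pos: [494.1, -152.0, 232.6]
tcp_rot: [-3.14, 0.003, 1.665]
contact_force: [-23.8, 4.8, 40.7]
grip_width: 13.1
finger_force: 50.6
```

```bash
python3 - <<'E'
from h import *
import cv2
for n in C:
    s=capture(n)["image"][:,:,::-1];cv2.imwrite(f"pics/{n}4.png",s)
    if n=="side":a=s[150:350,220:420]
    else:b=s[130:280,260:460]
a=cv2.resize(a,(500,500),interpolation=cv2.INTER_CUBIC);b=cv2.resize(b,(300,225),interpolation=cv2.INTER_CUBIC)
out=np.zeros((500,800,3),np.uint8);out[:,:500]=a;out[:225,500:]=b
cv2.imwrite("pics/z4.png",(255*(out/255.)**.6).astype('uint8'))
o=get_obs();print(o["tool_pos"],o["contact_force"],o["moment"])
E
```

```text
[ 493.52462786 -152.0026932   232.19789295] [-21.59710495   3.60238669  39.16472482] [0.59255623 3.7252146  0.03220089]
```

View pics/z4.png

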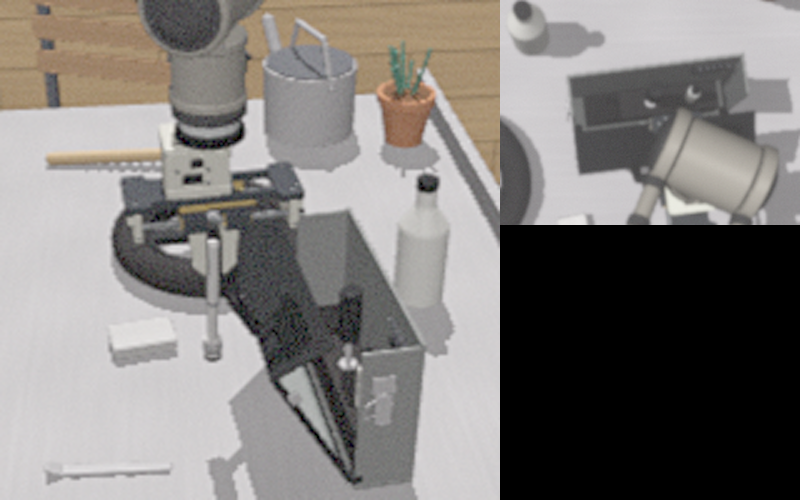

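The picture shows the fingertip riding on top of the bar, at about crop (235,260), with the front still some 0.5 rad open; the gauge hangs upright at (212,350). I rose too early, so I'll back off, lower, and push again lower down.

```bash
python3 -m inch '[0,0,0,0,-0.01,-0.008,1,0,0,0,0,-0.02,0,1,0,0,0,0,-0.02,0,1,0,0,0,0,-0.01,0,1,0,0,0,0,0,0,1]';python3 -m inch '[0,0,0,0,0,0.02,1,0,0,0,0,0,0.02,1,0,0,0,0,0,0,1,0,0,0,0,0,0,1]'
```

```text
time: 15.3
tool_pos: [446.6, -156.4, 233.4]
tcp_rot: [3.141, 0.0, 1.663]
contact_force: [0.1, -0.7, -0.9]
grip_width: 12.5
finger_force: 30.0
time: 15.63
tool_pos: [447.8, -156.3, 200.5]
tcp_rot: [-3.141, -0.001, 1.664]
contact_force: [-0.3, -0.7, 0.2]
grip_width: 13.0
finger_force: 30.0
```

```bash
python3 -m inch '[0,0,0,0,0.015,0,1,0,0,0,0,0.015,0,1,0,0,0,0,0.012,-0.002,1,0,0,0,0,0.012,-0.003,1,0,0,0,0,0.012,-0.003,1,0,0,0,0,0,0,1]'
```

```text
time: 16.13
tool_pos: [502.1, -151.7, 208.7]
tcp_rot: [3.139, 0.001, 1.664]
contact_force: [0.3, 0.3, -0.7]
grip_width: 12.9
finger_force: 30.0
```

```bash
python3 -m inch '[0,0,0,0,0.012,-0.006,1,0,0,0,0,0.012,-0.003,1,0,0,0,0,0.012,-0.003,1,0,0,0,0,0,0,1]'
```

```text
time: 16.47
tool_pos: [530.1, -148.9, 217.8]
tcp_rot: [3.139, 0.001, 1.664]
contact_force: [-0.7, -0.9, 0.2]
grip_width: 12.9
finger_force: 30.0
```

```bash
python3 - <<'E'
from h import *
import cv2
for n in C:
    s=capture(n)["image"][:,:,::-1];cv2.imwrite(f"pics/{n}5.png",s)
    if n=="side":a=s[150:350,240:440]
    else:b=s[130:280,260:460]
a=cv2.resize(a,(500,500),interpolation=cv2.INTER_CUBIC);b=cv2.resize(b,(300,225),interpolation=cv2.INTER_CUBIC)
out=np.zeros((500,800,3),np.uint8);out[:,:500]=a;out[:225,500:]=b
cv2.imwrite("pics/z5.png",(255*(out/255.)**.6).astype('uint8'))
E
```

```text
(no output)
```

View pics/z5.png

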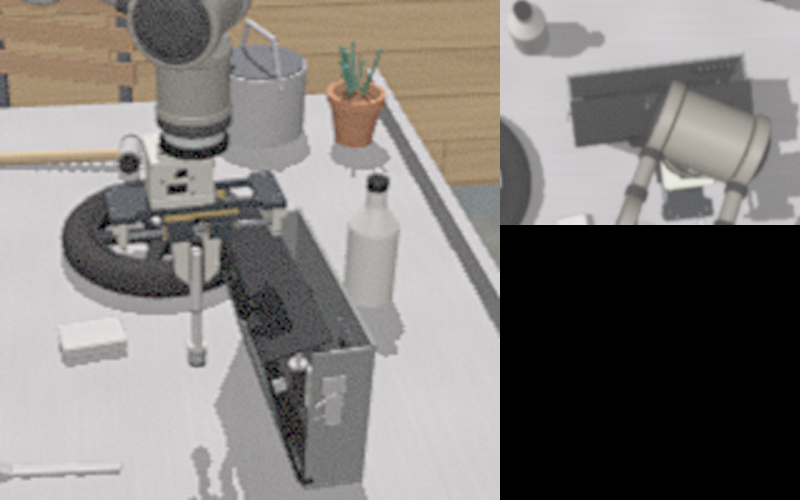

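The picture shows the front following the fingers: it is now about 0.2–0.3 rad open, with the driver and oil tube in place and the gauge upright at crop (197,290). I'll keep pushing.

```bash
python3 -m inch '[0,0,0,0,0.012,-0.006,1,0,0,0,0,0.012,-0.005,1,0,0,0,0,0.012,-0.003,1,0,0,0,0,0.012,-0.002,1,0,0,0,0,0,0,1]'; python3 -m inch '[0,0,0,0,0.01,-0.002,1,0,0,0,0,0.008,0,1,0,0,0,0,0,0,1]'
```

```text
time: 16.98
tool_pos: [567.5, -145.3, 229.6]
tcp_rot: [3.141, -0.0, 1.664]
contact_force: [0.0, 0.4, -0.3]
grip_width: 12.6
finger_force: 30.0
time: 17.23
tool_pos: [581.6, -144.0, 231.0]
tcp_rot: [3.141, -0.0, 1.664]
contact_force: [-1.7, -0.1, -1.3]
grip_width: 12.8
finger_force: 30.0
```

```bash
python3 -m inch '[0,0,0,0,0.005,0,1,0,0,0,0,0.003,0,1,0,0,0,0,0,0,1]'; python3 -m inch '[0,0,0,0,0.004,0,1,0,0,0,0,0.003,0,1,0,0,0,0,0,0,1]'
```

```text
time: 17.48
tool_pos: [587.8, -143.4, 231.1]
tcp_rot: [3.141, -0.0, 1.664]
contact_force: [-0.7, 0.7, 0.2]
grip_width: 13.0
finger_force: 30.0
time: 17.73
tool_pos: [588.6, -143.3, 231.3]
tcp_rot: [-3.13, -0.001, 1.663]
contact_force: [-22.4, -1.0, 9.6]
grip_width: 12.6
finger_force: 52.4
```

```bash
python3 -m inch '[0,0,0,0,0,0,1,0,0,0,0,-0.01,0,1,0,0,0,0,-0.03,0,1,0,0,0,0,-0.03,0,1,0,0,0,0,-0.014,0,1,0,0,0,0,0,0,1]';python3 -m inch '[0,0,0,0,0,-0.03,1,0,0,0,0,0,-0.035,1,0,0,0,0,0,-0.035,1,0,0,0,0,0,-0.02,1,0,0,0,0,0,0,1]'; python3 - <<'E'
from h import *
np.set_printoptions(precision=1,suppress=True)
import cv2
t=capture("top")["image"][:,:,::-1];s=capture("side")["image"][:,:,::-1]
cv2.imwrite("pics/top6.png",t);cv2.imwrite("pics/side6.png",s)
t0=cv2.imread("pics/top0.png")
# front edge rows of the dark top, left end columns
for x in (312,316,320,325,410,415,420):
    f=lambda im:np.where(im[165:225,x].astype(int).sum(1)<330)[0]+165
    print(x,[(r.min(),r.max()) for r in(f(t0),f(t))],"shut edge x at z198:",onz("top",(x,f(t).max()),198),onz("top",(x,f(t).min()),198))
E
```

```text
time: 18.23
tool_pos: [524.6, -149.2, 231.5]
tcp_rot: [-3.141, -0.0, 1.663]
contact_force: [1.1, 0.0, -0.2]
grip_width: 12.6
finger_force: 30.0
time: 18.65
tool_pos: [528.4, -149.6, 331.3]
tcp_rot: [3.134, 0.004, 1.664]
contact_force: [0.0, 0.5, -0.6]
grip_width: 12.9
finger_force: 30.0
312 [(np.int64(165), np.int64(219)), (np.int64(179), np.int64(219))] shut edge x at z198: [578.9   1.9 198. ] [679.6  -0.8 198. ]
316 [(np.int64(179), np.int64(219)), (np.int64(179), np.int64(219))] shut edge x at z198: [578.7  -8.  198. ] [679.3 -10.8 198. ]
320 [(np.int64(179), np.int64(220)), (np.int64(178), np.int64(219))] shut edge x at z198: [578.4 -17.9 198. ] [681.6 -20.8 198. ]
325 [(np.int64(178), np.int64(220)), (np.int64(178), np.int64(219))] shut edge x at z198: [578.  -30.3 198. ] [681.2 -33.3 198. ]
410 [(np.int64(168), np.int64(223)), (np.int64(167), np.int64(189))] shut edge x at z198: [ 647.1 -243.4  198. ] [ 702.8 -246.1  198. ]
415 [(np.int64(167), np.int64(222)), (np.int64(166), np.int64(191))] shut edge x at z198: [ 641.7 -255.6  198. ] [ 705.  -258.7  198. ]
420 [(np.int64(166), np.int64(221)), (np.int64(166), np.int64(192))] shut edge x at z198: [ 638.9 -267.8  198. ] [ 704.6 -271.1  198. ]
```

```bash
python3 - <<'E'
from h import *
np.set_printoptions(precision=1,suppress=True,linewidth=200)
import cv2
for x in(318,328):
  for k in(0,6):
    print(x,k,cv2.imread(f"pics/top{k}.png")[172:226,x].astype(int).sum(1))
print(onz("top",(318,172+45),198), onz("top",(318,172+40),198))
E
```

```text
318 0 [482 483 483 485 473 437 364 286 197 142 124 126 113 111 130 127 127 119 128 121 126 127 127 125 122 124 126 127 130 131 127 134 121 125 130 121 123 122 123 120 118 113 108 116 130 137 167 216 298
 380 444 473 477 475]
318 6 [513 518 518 521 496 447 334 210 141 132 118 134 120 130 125 126 126 124 134 128 122 127 130 126 131 128 129 125 124 130 121 123 129 124 115 116 121 117 131 150 161 162 167 171 167 157 188 271 390
 480 502 513 509 510]
328 0 [479 480 481 462 405 349 270 181 128 130 118 115 119 116 117 129 119 116 124 122 124 119 119 128 125 119 121 123 126 128 128 124 124 129 131 124 119 121 113 107 110 117 123 127 154 182 232 256 272
 313 381 445 475 471]
328 6 [510 507 516 490 418 280 165 126 121 133 126 131 122 122 118 112 119 126 123 123 124 123 129 122 126 130 131 131 125 128 126 122 111 121 127 119 117 137 158 154 163 177 174 162 158 208 267 324 410
 487 506 512 507 504]
[583.5 -13.1 198. ] [596.  -13.5 198. ]
```

The front edge sits about 80 mm from the back edge, and the push met the stop with 22 N, so the front is shut. Now to the valve.

```bash
python3 -m inch '[0,0,0,0.03,0.004,0,1,0,0,0,0.043,0.0055,0,1,0,0,0,0.043,0.0055,0,1,0,0,0,0.043,0.0055,0,1,0,0,0,0.043,0.0055,0,1,0,0,0,0.043,0.0055,0,1,0,0,0,0.043,0.0055,0,1,0,0,0,0.043,0.0055,0,1,0,0,0,0.043,0.0055,0,1,0,0,0,0.032,0.004,0,1]';python3 -m inch '[0,0,0,0,0,0.035,1,0,0,0,0,0,0.03,1,0,0,0,0,0,0.025,1,0,0,0,0,0,0,1,0,0,0,0,0,0,1]'; python3 - <<'E'
from h import *
np.set_printoptions(precision=1,suppress=True)
import cv2
for n in C:
    s=capture(n)["image"][:,:,::-1];cv2.imwrite(f"pics/{n}7.png",s)
o=get_obs();p=o["tool_pos"];print(p,o["tcp_rot"])
print("proj foot",[proj(n,p-[0,0,130]) for n in C],"valve",[proj(n,(541,177.5,68)) for n in C])
a=cv2.imread("pics/side7.png")[150:270,250:370];b=cv2.imread("pics/top7.png")[190:290,190:290]
out=np.hstack([cv2.resize(a,(500,500),interpolation=cv2.INTER_CUBIC),cv2.resize(b,(300,300),interpolation=cv2.INTER_CUBIC) if 0 else cv2.copyMakeBorder(cv2.resize(b,(300,300),interpolation=cv2.INTER_CUBIC),0,200,0,0,cv2.BORDER_CONSTANT)])
cv2.imwrite("pics/z7.png",(255*(out/255.)**.6).astype('uint8'))
E
```

```text
time: 19.58
tool_pos: [536.8, 181.0, 324.9]
tcp_rot: [-3.138, -0.001, 1.665]
contact_force: [0.6, -1.3, -0.2]
grip_width: 12.6
finger_force: 30.0
time: 20.0
tool_pos: [536.8, 178.2, 253.2]
tcp_rot: [-3.137, 0.0, 1.664]
contact_force: [0.1, 0.0, 0.0]
grip_width: 12.7
finger_force: 30.0
[538.1 178.2 255.8] [ 3.1 -0.   1.7]
proj foot [array([312.3, 228.7]), array([246. , 239.9])] valve [array([313.4, 242.7]), array([249.7, 240.6])]
```

View pics/z7.png

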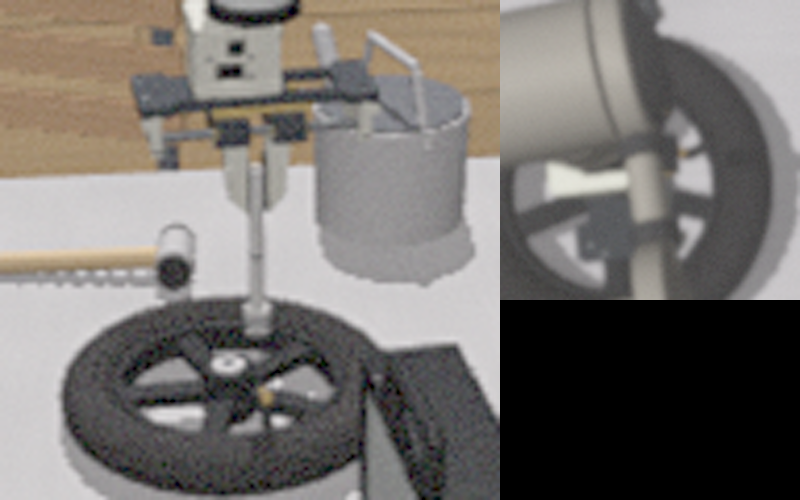

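The side crop shows the gauge upright, its foot at (257,330) above the valve (brass at (266,397)), so it needs a few mm more in +x. I'll refine that numerically.

```bash
python3 - <<'E'
from h import *
np.set_printoptions(precision=1,suppress=True,linewidth=220)
import cv2
s=cv2.imread("pics/side7.png").astype(int)
print("foot");print(s[219:234,302:322].sum(2))
print("top");print(s[184:200,304:320].sum(2))
r=s[238:252,305:322];print("brass");print((r[...,2]-r[...,0]))
p=np.array([538.1,178.2,255.8]);print([proj("side",p+[0,0,z]).round(1) for z in(25,0,-102,-130)])
print([proj("side",(541,177.5,z)) for z in(68,64,60,56,52)],[proj("side",(544,177.5,68)),proj("side",(541,180.5,68))])
E
```

```text
foot
[[554 550 547 552 547 549 556 478 370 339 323 432 529 552 545 537 540 536 539 544]
 [483 486 487 492 461 445 468 394 338 339 318 386 516 554 554 557 547 550 550 548]
 [263 263 270 248 217 202 233 227 303 351 317 287 331 357 403 477 443 525 558 555]
 [100 108 109 119  97 104 151 267 326 339 332 368 274 171 185 235 219 290 348 362]
 [ 94 119 104 111 101 124 326 441 391 342 350 486 412 206  95 104  89 116 150 152]
 [111  85  93 122  98 110 258 406 401 372 399 473 352 167 102  74  98 110 109 126]
 [104  89 100  92  84  92 220 328 352 351 357 355 262 140  93 120 105 111 117  97]
 [ 93  95  95  78  77  85 169 276 280 272 273 246 184 118  67 106 118 100 115 119]
 [130 136 116 105 144 113 152 225 241 254 254 252 179  89  84 115 112  68 114  91]
 [ 94  69  89  77  60  68 100 204 284 295 292 254 179 122  88  86  72  80  86 116]
 [ 25  76  60  17  40  41 126 303 325 296 318 311 218  95  38  85  98 126  69  77]
 [ 29  61  40  34  80  16  79 162 178 190 182 167  89  32  62  47  70  61  65 105]
 [ 64  42  68  59  39  41  59  46  83  94  78  56  65  18  75  59  55  85  20  81]
 [ 43   8  54  5
[... 1784 characters left out ...]
   0  -4  -1   1]
 [  2  -1  -1   9  -6  -4  -1  21  50  51  18  -3  -5  -1  -4   0   1]
 [ -9   3   1  -4   0   3  -5   2  21  18  13  -5   6   0  -3  -9  -1]
 [ -1   1  -1   5  -5  -3  -4  -1  -4  -4  -4 -14  -3  -8   6  -1   5]
 [  2  -9   2   3   1   2   3   1  -2   0  -1   1   0  -1   0   3   2]
 [  2  -6  -2   7   1   3  -4  -2   0  -5   4   2   1   5   5  -2   1]
 [  5   6   0  -1   0  -1   3   2  -1   2   3   1   1   4   2  -4   0]]
[array([311.6, 188.6]), array([311.7, 195.3]), array([312.2, 221.8]), array([312.3, 228.7])]
[array([313.4, 242.7]), array([313.4, 243.6]), array([313.4, 244.5]), array([313.4, 245.5]), array([313.4, 246.4])] [array([314.2, 242.6]), array([313.3, 242.2])]
```

```bash
python3 -m inch '[0,0,0,0,0.0062,0,1,0,0,0,0,0,0.015,1,0,0,0,0,0,0.02,1,0,0,0,0,0,0.015,1,0,0,0,0,0,0.006,1,0,0,0,0,0,0.002,1,0,0,0,0,0,0,1,0,0,0,0,0,0,1,0,0,0,0,0,0,1,0,0,0,0,0,0,1]'; python3 - <<'E'
from h import *
import cv2
np.set_printoptions(precision=1,suppress=True,linewidth=220)
o=get_obs();print(o["tool_pos"],o["contact_force"])
s=capture("side")["image"][:,:,::-1].astype(int);cv2.imwrite("pics/side8.png",s)
print(s[228:252,304:322].sum(2));r=s[236:252,304:322];print(r[...,2]-r[...,0])
E
```

```text
time: 20.93
tool_pos: [542.9, 178.7, 209.6]
tcp_rot: [3.14, -0.0, 1.664]
contact_force: [-0.3, -0.4, -0.9]
grip_width: 12.6
finger_force: 30.0
[542.9 178.7 209.6] [-0.3 -0.4 -0.9]
[[ 86  40  84  73  78  77  74 133 319 362 330 224 120 109  77  55  83  91]
 [ 57  44  53  61  88  57  28 112 316 363 342 229  69  53 112  87 121 116]
 [ 69  45  40  42  30  28  48  96 298 361 337 212  76  42  90  92  27  78]
 [ 54  96  68  71  35  40  40 101 302 366 334 227  62  19  19  64  45  58]
 [ 22  58  21  36  34  53  96 231 326 349 319 288 181  78  47  50 105 115]
 [ 76  79  88  96  92  69 227 465 416 341 350 485 446 244  88  99 115 119]
 [296 309 254 224 246 239 306 534 463 361 370 590 499 226 115 126 130 107]
 [416 443 360 258 197 244 285 383 385 360 362 424 349 174  90 110 111  73]
 [355 377 497 541 373 168 173 227 287 309 289 266 193 118  89  99  55  35]
 [344 399 524 586 404 125 122 235 281 304 284 254 190 109  61  15  23  32]
 [546 547 515 401 226 115 137 223 290 267 249 271 207 107  39  38  71 162]
 [339 351 295 178 116  92 111 238 269 276 273 261 183  73 101 173 284 316]
 [148 128 127  75  5
[... 1499 characters left out ...]
  6  -3  -8  -2  30  59  52  22   0  -1  -3   1   1   2]
 [ -1  -5   1  -1   4  -4  -6   2  31  68  64  25  -1  -3  -5  -6  -4   1]
 [  1  -4  -1  11  -7  -5  -3  -3  15  59  52  14  -2   2  -5   1  -5   1]
 [ -6   5   2   1   1  -7  -6   2   7  15  20   8   3 -10  -5  -5  -1  -6]
 [  0   1   0 -13   4  -3  -3   3  -2   1   3  -2   3  -9   8   4  -3   0]
 [ -6  -4   2 -13  10  -7   3   4   4   4  -2   1   2  -1  -2  -3   0   8]
 [  2  -2   4   7  -3   4   2   1   0  -2   2   5   2   3   3   4   1  -8]
 [  3   2  -3   3  -2   2   3   2   1   2   1   2   3  -1   2   3   5  -4]][ WARN:0@0.738] global loadsave.cpp:1063 imwrite_ Unsupported depth image for selected encoder is fallbacked to CV_8U.
```

In this image the foot (column 313.5) and the brass (313.45) line up in x. The height at which contact occurs will settle the remaining y uncertainty, so I'll descend slowly.

```bash
python3 -m inch '[0,0,0,0,0,0.006,1,0,0,0,0,0,0.005,1,0,0,0,0,0,0,1,0,0,0,0,0,0,1,0,0,0,0,0,0,1,0,0,0,0,0,0,1]';python3 -m inch '[0,0,0,0,0,0.0025,1,0,0,0,0,0,0,1,0,0,0,0,0,0,1,0,0,0,0,0,0,1]';python3 -m inch '[0,0,0,0,0,0.0025,1,0,0,0,0,0,0,1,0,0,0,0,0,0,1,0,0,0,0,0,0,1]';python3 -m inch '[0,0,0,0,0,0.0025,1,0,0,0,0,0,0,1,0,0,0,0,0,0,1,0,0,0,0,0,0,1]'
```

```text
time: 21.48
tool_pos: [542.6, 178.6, 200.1]
tcp_rot: [3.141, -0.0, 1.664]
contact_force: [-0.2, -0.1, 0.2]
grip_width: 12.7
finger_force: 30.0
time: 21.82
tool_pos: [542.5, 178.7, 198.0]
tcp_rot: [3.142, -0.0, 1.664]
contact_force: [-0.5, -0.5, -0.3]
grip_width: 13.0
finger_force: 30.0
time: 22.15
tool_pos: [542.6, 178.7, 196.2]
tcp_rot: [3.141, -0.0, 1.664]
contact_force: [-0.4, -0.0, 2.5]
grip_width: 12.7
finger_force: 30.0
time: 22.48
tool_pos: [542.7, 178.7, 194.3]
tcp_rot: [3.141, -0.0, 1.664]
contact_force: [0.3, 0.3, 3.2]
grip_width: 12.5
finger_force: 30.0
```

```bash
python3 - <<'E'
from h import *
import cv2
np.set_printoptions(precision=1,suppress=True,linewidth=220)
S=np.mean([capture("side")["image"].astype(float) for _ in range(6)],0);T=np.mean([capture("top")["image"].astype(float) for _ in range(3)],0)
np.save("S.npy",S);np.save("T.npy",T)
o=get_obs();p=o["tool_pos"];print(p,o["contact_force"])
print(S[232:254,304:322].sum(2).astype(int));r=S[240:252,306:320];print((r[...,0]-r[...,2]).astype(int))
print("T");print(T[230:252,240:262].sum(2).astype(int));r=T[234:246,240:258];print((r[...,0]-r[...,2]).astype(int))
zf=p[2]-129.5
for n in C:
    print(n,"foot c,near,far,topc",[proj(n,np.array([p[0]-1.5,177.5,zf])+d).round(1) for d in([0,0,0],[0,-11,0],[0,11,0],[0,0,28],[0,-11,28])],"left/right",[proj(n,(p[0]-1.5+d,177.5,zf)).round(1) for d in(-11,11)])
E
```

```text
[542.6 178.7 194.1] [0.7 0.3 3.8]
[[ 43  31  32  37  43  34  29 124 314 366 336 200  70  44  63  68  92 103]
 [ 71  77  82  70  78  65  66 125 307 353 337 211  71  68  95 124 114 119]
 [287 290 263 245 244 259 255 251 319 363 339 207  98 100 115 118 128 127]
 [417 441 357 256 197 253 308 322 342 354 331 225 111 108 116 116 106  66]
 [358 377 500 546 377 160 215 360 368 352 327 306 222 119  89  75  45  38]
 [336 393 531 578 403 132 235 480 437 349 348 481 411 203  64  33  29  32]
 [541 547 506 402 226  97 233 501 455 355 353 404 314 117  19  42  87 175]
 [339 348 287 187 114  62 147 353 353 331 334 321 220  88  70 170 277 323]
 [125 141 112  83  77  51 112 226 266 264 260 251 207 188 285 317 338 341]
 [ 49  77  33  39  34  26  91 206 273 290 263 224 280 318 336 330 328 338]
 [ 45  41  35  55  49  25  86 220 260 285 304 265 334 345 337 333 330 328]
 [ 52  54  64  34  44  42 103 274 309 277 287 286 244 224 266 284 314 332]
 [ 54  56  53  35  58  68  79 146 177 194 168 147 115 117 136 153 194 211]
 [ 54  47  63  35  79  66  59  64  83 128 128 100  97 113 113 107 122 122]
 [114 107  52  5
[... 3514 characters left out ...]
 1  0  1  1  2]
 [15 16 14 13 12  9  8  5  4  1  0  0  0  0  1  0  2  1]
 [15 14 14 14 11 11  8  6  2  1  0  0  1  0  0  0  0  0]
 [15 15 14 13 13 11  8  5  4  1  0  0 -2  1  0  0  1  1]
 [15 15 14 15 13 10  9  7  4  2  0  0  0  0  0  0  0  0]
 [15 15 15 15 12 11  9  7  5  1  2  3  1  0  1  0  1  0]]
side foot c,near,far,topc [array([313.4, 243.5]), array([313.7, 245. ]), array([313.2, 241.9]), array([313.3, 236.8]), array([313.5, 238.4])] left/right [array([310.4, 243.6]), array([316.4, 243.3])]
top foot c,near,far,topc [array([249.9, 240.7]), array([253.8, 240.6]), array([245.9, 240.8]), array([248.2, 239.8]), array([252.3, 239.7])] left/right [array([249.9, 244.6]), array([249.8, 236.7])]
```

The averaged images agree with the foot sitting over the valve: columns 313.4 and 313.45, the foot's top ring centred about where predicted, and the brass just hidden under the near rim. I'll add about 1.2 mm to reach roughly 5 N.

```bash
python3 -m inch '[0,0,0,0,0,0.0015,1,0,0,0,0,0,0,1,0,0,0,0,0,0,1,0,0,0,0,0,0,1,0,0,0,0,0,0,1,0,0,0,0,0,0,1,0,0,0,0,0,0,1,0,0,0,0,0,0,1]';python3 -m inch '[0,0,0,0,0,0,1,0,0,0,0,0,0,1,0,0,0,0,0,0,1,0,0,0,0,0,0,1]'
```

```text
time: 23.6
tool_pos: [542.6, 178.7, 192.9]
tcp_rot: [3.141, -0.0, 1.664]
contact_force: [-0.7, 0.2, 5.6]
grip_width: 13.0
finger_force: 30.0
time: 23.93
tool_pos: [542.6, 178.6, 192.9]
tcp_rot: [3.141, -0.0, 1.664]
contact_force: [0.0, 0.4, 4.9]
grip_width: 13.1
finger_force: 30.0
```

```bash
python3 -c "
from plant import *
print(close_job())"
```

```text
the job is handed in; nothing more can be done
None
```

The job is handed in, and the verdict was not shown: the front reads as shut, and the gripped, upright gauge was pressing on the valve with about 5 N, centred to within about 2 mm by my image measurements.

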